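# Slide the bonbon tray onto the cold plate

## Robot

A 6-joint arm with a two-finger parallel gripper is mounted at the origin on the work surface. World frame = base frame: x ahead of the robot, y to its left, z up, the work surface at z = 0. Lengths are in m, angles in rad, forces in N, time in s.
With the tool pointing down it reaches from about 0.25 to 0.775 m from the base axis. Payload 4 kg.
Tool frame: the origin (TCP) lies on the centre line of the jaws, within the pads' length; the fingertips stand 17 mm ahead of it and the grasp point (between the pads) lies 2 mm behind it; z points along the fingers, y is the line along which they close (so a half turn about z gives the same grasp; the last joint's range is limited). The gripper opens to 94 mm and grips with 3 to 60 N. Pads are 16 mm wide; open, the fingers measure 119 mm over their backs; the gripper's body (75 mm by 177 mm) begins 78 mm behind the grasp point.
Start: joints at [1.218, 0.087, 1.371, -0, 1.684, -0.103], TCP at [0.136, 0.533, 0.193] pointing down, gripper open.
Joint ranges: [-3.1, 3.1], [-0.76, 2.03], [0.27, 2.55], [-1.08, 4.22], [0.17, 2.65], [-2.57, 2.57]. Speed limits (rad/s): [2.79, 2.79, 3.14, 3.14, 3.14, 3.14].

## Interface

Orientations are given as [roll, pitch, yaw] about the fixed x, y, z axes, in that order (R = Rz(yaw) Ry(pitch) Rx(roll)).
In Python, from bench import robot gives the robot as it stands.
- The arm moves only by the tool servo_tool, never from a script. Its argument "plan" is a list of rows, each a list of 7 numbers: the shift along the tool's x, y, z normalised to -1 to 1, where 1 is 0.1 m, then the turn, a rotation vector about the tool's x, y, z normalised to -1 to 1, where 1 is pi/2 rad, then the finger opening in mm, from 0 to 94. In form: [[x, y, z, ax, ay, az, gripper], ...]. A call has 1 to 12 rows; each row is the pose to reach, as a shift and turn from the pose commanded when the call began, along the tool's axes at that moment; what a row does not reach only later rows make up. A row lasts 1/12 s, in which the tool goes at most 41.7 mm and 7.16 degrees, less where a joint would pass 70% of its speed; a pose out of reach is approached as far as the arm can. A call with a number of a shift or a turn outside -1 to 1 is refused whole. A call with a gripper value outside its range is refused whole. The fingers move at their own pace and stop on an object; the grip force is fixed at half the most. Time passes only in rows, so rows that repeat a pose let the fingers close. It gives the time, the measured TCP pose, the force, the opening and the grip force at its end, in the units of the state.
- robot.get_obs(): the state, without advancing time (a new reading comes with each control period).
- robot.snapshot(name): name is "side" or "top"; returns the picture (384x512x3 uint8, red, green, blue); there is no depth.
- robot.camera_params(name): a dict with "camera_matrix" (3x3 intrinsics, pixels), "rvec" (rotation vector, rad) and "tvec" (3), from world to camera coordinates, as OpenCV has them. Camera axes: x right, y down, z forward; pixel columns grow to the right and rows downward; lengths in m; the calibration is good to about 2 mm. A picture is of the moment at which its call begins. camera_params takes no time and is no camera call.
- robot.close_job(): hands the job in; it is judged then, once.
Trained networks look in the newest picture that a camera, given by its name, has taken for a name from the list of things; names that differ only in an ending like _2 or _b are one class to them, and where a whole thing is asked for, a point or a joint stands for the part that bears it (a point fixed in the world has none). Each returns a list of dicts, best first, with "conf" (0 to 1); they miss things now and then, are a little off and sometimes report something else, mostly with a low value. They report only what shows in the picture. A call takes as long as a camera call. They do not tell look-alikes from the thing itself.
- robot.find_in(thing, camera): "extent" ([centre column, centre row, width, height] in pixels, round what is visible of it).
The state is a dict: "time": time; "joint_positions": joint angles; "qvel": joint speeds; "joint_torque": joint torques, N m; "tool_pos": TCP position; "ee_rot": TCP orientation; "wrist_force": force on the tool from outside, world axes, zero at the start; "wrist_torque": the same for the moment, N m; "width": finger opening in m; "finger_force": force on a finger pad.
Only numpy, scipy, OpenCV 4.12 (cv2) and the standard library are available. Lean on these libraries where they do the work, as an engineer would, in place of code of your own. Each camera call takes 0.05 s, during which the arm holds its last target. There are 200 camera calls.

## Task

The tray of bonbons has to chill: slide it, don't carry it, from the marble slab onto the slightly higher cold plate until it sits squarely against the blue bar of the back stop, its soft buffers pressed in, and let go so that it stays there. Raise only its front end over the step while its rear stays down on the slab, then draw or push it on, nearly level so that no bonbon topples, without catching or dropping it, and press it home gently, so that you feel it bear on the bar for a moment but never ram it. Leave the other things on the bench alone.

Things in the scene. Friction and masses are not known exactly. Their poses are not given: they have to be found in the camera images.
- tray_mid (a point): Loose dark anodised aluminium tray with a white paper liner and a low rim, 150 mm wide (its x), 260 mm long (its y), 14 mm high, walls and floor 4 mm, flat underside, 0.4 to 0.65 kg, with square ends; the point is its centre, 7 mm above the underside. Its +y points to its front end, the one nearest the cold plate, z up.
- front_handle (a point): Middle of the tray's front handle, copper coloured: an upright bail of 10 mm round bar, its level part 96 mm long, running along the tray's x, 46 mm above the tray's underside, 112 mm ahead of the tray's centre (18 mm back from the front end). Rigid, and clear on all sides: the nearest bonbon is 70 mm away.
- rear_handle (a point): Middle of the tray's rear handle, dark steel, of the same shape and height, 112 mm behind the tray's centre.
- tray_front (a point): Middle of the tray's front end, at the underside: the edge that has to pass the step and in the end meets the back stop. Axes as the tray's.
- tray_rear (a point): Middle of the tray's rear end, at the underside.
- tray: The tray itself; origin at the centre of its underside, axes as above.
- slab: Fixed white marble slab on which the tray starts: 240 mm (x) by 300 mm (y), top face 30 mm above the bench and above this origin (centre of its underside). Its +y points to the cold plate, and is the way to slide.
- cold_plate: Fixed low cold plate beside the slab and square to it, its top 7 to 13 mm higher, with a joint of 3 to 10 mm between. Origin on its centre line, 165 mm (along +y) past the entry edge, 37 mm below its flat top; y is the way to slide. Top 265 mm wide, 330 mm long, open towards the slab; 12 mm high guards along both sides, 212 mm clear between, begin 30 mm in.
- stop: Adjustable back stop: a fixed bridge at the far end of the cold plate carries a blue bar, 200 mm wide, 16 mm high, square to the plate and screwed fast in front of it, with two soft black buffers on its near face. Origin on the bridge, at the foot of the middle of its near face, 319 mm from the entry edge, at the level of the plate's top; y the way to slide.
- bridge_top (a point): Middle of the bridge's near upper edge, 18 mm above the plate. The blue bar's near face is 11 to 41 mm in front of it, 278 to 308 mm from the entry edge: the setting differs each time and is not given; feel for it or see it. Home is where the tray bears on the bar itself, which is rigid: 4 to 8 N beyond the tray's own sliding drag (1.5 to 5 N) seats it well, over 15 N is too much.
- buffers (a joint): How far the two soft black buffers (30 mm wide, 45 mm either side of the bar's middle) are pressed in, in m: 0 free, standing 6 mm proud of the bar; 0.006 flush with it, the tray home. They yield to 0.1 N per mm, so a tray let go there stays by its own friction.
- beaker: Bystander: clear plastic beaker, 90 mm across, 110 mm high, on the bench behind the slab's rear end; origin under its centre.
- mould: Bystander: clear chocolate mould with brown hollows, 135 x 200 x 16 mm, lying on the bench beside the slab; origin under its centre.
- scraper: Bystander: yellow-handled spatula lying on the bench beside the cold plate.
- tub: Bystander: white open tub, 130 x 170 x 60 mm, on the bench beyond the back stop; origin under its centre.
- bonbon0: Cone-shaped dark chocolate bonbon, 26 mm across the foot, 32 mm high, 14 g, standing loose on the tray's liner (rear row); origin under its foot.
- bonbon1: Cone-shaped dark chocolate bonbon, 26 mm across the foot, 32 mm high, 14 g, standing loose on the tray's liner (rear row); origin under its foot.
- bonbon2: Cone-shaped dark chocolate bonbon, 26 mm across the foot, 32 mm high, 14 g, standing loose on the tray's liner (rear row); origin under its foot.
- bonbon3: Cone-shaped dark chocolate bonbon, 26 mm across the foot, 32 mm high, 14 g, standing loose on the tray's liner (front row); origin under its foot.
- bonbon4: Cone-shaped dark chocolate bonbon, 26 mm across the foot, 32 mm high, 14 g, standing loose on the tray's liner (front row); origin under its foot.
- bonbon5: Cone-shaped dark chocolate bonbon, 26 mm across the foot, 32 mm high, 14 g, standing loose on the tray's liner (front row); origin under its foot.
Not all that is in view belongs to the job. Leave any red look-alike of the bonbon0 alone.

How it is judged:
By the outcome, as a careful person would: the job done as asked, in the order asked, and still so for the second after the job is handed in, with the robot touching nothing.
It also fails if it takes over 67 s, if anything falls off the work surface, if the arm or the gripper's body presses on something with over 40 N, if the wrist force passes 120 N, or if a joint passes its speed limit or range.

## Working session

There is one attempt and no reset: what is moved stays moved. The work goes in short steps, Python scripts to look and compute and a tool call to move; the robot and the scene stay as the last step left them, time stands still between calls to the robot, and variables do not carry over. Pictures are saved under pics/ and viewed, at most 10 in all, crops included, and the job is handed in when it is done.

Besides the shell and the picture viewer there is one more tool, called after "Emit:" as a command line: name --pt "numbers of a row" for each row, then --argument value for the rest. servo_tool: Moves the arm, as the interface text tells. Scaled input: -1 to 1 covers 0.1 m each way for a shift and pi/2 rad each way for a turn. Its arguments: {"type":"object","properties":{"plan":{"type":"array","items":{"type":"array","items":{"type":"number"}}}},"required":["plan"]}

```bash
mkdir -p pics; ls
cat > h.py <<'E'
import numpy as np,cv2
from bench import robot
def save(c,n):
    im=np.asarray(robot.snapshot(c)); cv2.imwrite('pics/'+n+'.png',im[:,:,::-1]); return im
def cam(c):
    p=robot.camera_params(c);K=np.array(p['camera_matrix'],float);R=cv2.Rodrigues(np.array(p['rvec'],float))[0];t=np.array(p['tvec'],float).ravel();return K,R,t
def onz(c,uv,z):
    K,R,t=cam(c);C=-R.T@t;d=R.T@np.linalg.solve(K,[uv[0],uv[1],1]);return C+d*(z-C[2])/d[2]
def proj(c,X):
    K,R,t=cam(c);q=K@(R@np.array(X,float)+t);return q[:2]/q[2]
E
python3 - <<'E'
from h import *
print(robot.get_obs())
for c in ['side','top']:
    save(c,c+'0');K,R,t=cam(c);print(c,K[0,0],-R.T@t,R[2])
    for n in ['front_handle','rear_handle','tray','slab','cold_plate','stop','bonbon0']:
        print(n,[(np.round(d['extent'],0).tolist(),round(d['conf'],2)) for d in robot.find_in(n,c)][:7])
E
```

```text
pics
{'time': 0.0, 'joint_positions': array([ 1.21791717e+00,  8.79178868e-02,  1.37220999e+00, -3.64892033e-05,
        1.68360208e+00, -1.03102905e-01]), 'qvel': array([ 0.00051869, -0.00030476,  0.00042425, -0.00033139,  0.00166463,
        0.00024871]), 'joint_torque': array([ 9.72341695e-04, -3.40188932e+01, -3.02422678e+01,  7.19299098e-02,
        3.29917716e-02, -1.73786689e-04]), 'tool_pos': array([0.13577505, 0.53239325, 0.19174695]), 'ee_rot': array([-3.13946296e+00, -1.83898715e-04,  2.89181214e+00]), 'wrist_force': array([-0.89189207, -0.27588376, -0.66802594]), 'wrist_torque': array([0.03692745, 0.03203243, 0.0341435 ]), 'finger_force': 0.0, 'width': 0.09403950671796923}
side 433.00625604683313 [-0.25529118 -0.77934212  0.70374299] [ 0.62479285  0.60604371 -0.4922854 ]
front_handle [([298.0, 234.0, 106.0, 74.0], 0.93), ([352.0, 212.0, 80.0, 46.0], 0.35)]
rear_handle [([296.0, 234.0, 108.0, 70.0], 0.73)]
tray [([296.0, 233.0, 112.0, 71.0], 0.82)]
slab [([295.0, 242.0, 140.0, 89.0], 0.63)]
cold_plate [([218.0, 194.0, 132.0, 75.0], 0.95), ([296.0, 235.0, 108.0, 73.0], 0.31
[... 191 characters left out ...]
), ([286.0, 243.0, 10.0, 10.0], 0.52), ([191.0, 171.0, 58.0, 25.0], 0.51), ([298.0, 219.0, 4.0, 13.0], 0.45)]
top 397.46863303488095 [0.4201935  0.01760238 1.19279669] [ 0.10304     0.00756837 -0.99464842]
front_handle [([332.0, 209.0, 87.0, 55.0], 0.61)]
rear_handle [([334.0, 206.0, 90.0, 53.0], 0.98), ([322.0, 208.0, 8.0, 9.0], 0.57)]
tray [([332.0, 207.0, 94.0, 54.0], 0.69)]
slab [([328.0, 203.0, 102.0, 89.0], 0.92)]
cold_plate []
stop [([169.0, 200.0, 22.0, 77.0], 0.84)]
bonbon0 [([338.0, 225.0, 13.0, 10.0], 0.62), ([323.0, 191.0, 12.0, 13.0], 0.6), ([367.0, 264.0, 10.0, 10.0], 0.55), ([418.0, 218.0, 44.0, 34.0], 0.55), ([323.0, 221.0, 12.0, 9.0], 0.51), ([338.0, 190.0, 9.0, 9.0], 0.45)]
```

```bash
python3 -c "
import cv2
a=cv2.imread('pics/top0.png');b=cv2.imread('pics/side0.png')
print(a.shape)"
```

```text
(384, 512, 3)
```

View pics/top0.png

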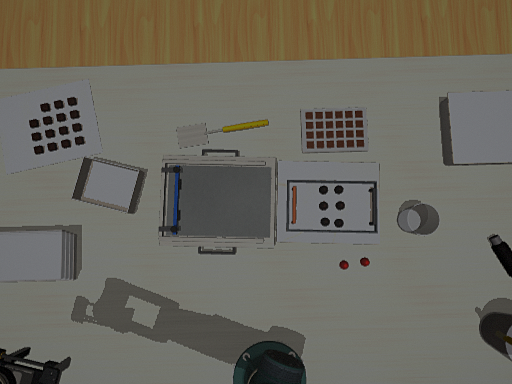

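View pics/side0.png

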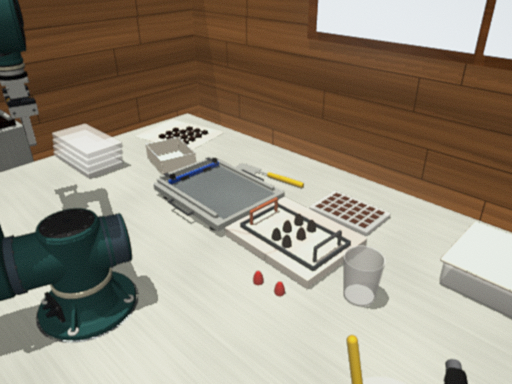

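The front (copper) handle is at about (294,205) in the top view, with the dark rear handle at (373,206). The tray is at (332,206), the blue bar at (177,200), and the joint at about x=276. Possible mix-ups for the copper handle are the dark rear handle and the plate's side grips at (220,153) and (217,250). For the bonbons they are the red cones at (344,265) and (365,262). I choose the copper handle and will check it in one crop.

Run:
```python
import cv2
a=cv2.imread('pics/top0.png')[145:265,150:390]
cv2.imwrite('pics/crop0.png',cv2.resize(a,(792,396),interpolation=cv2.INTER_CUBIC))
```

```text
(no output)
```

View pics/crop0.png

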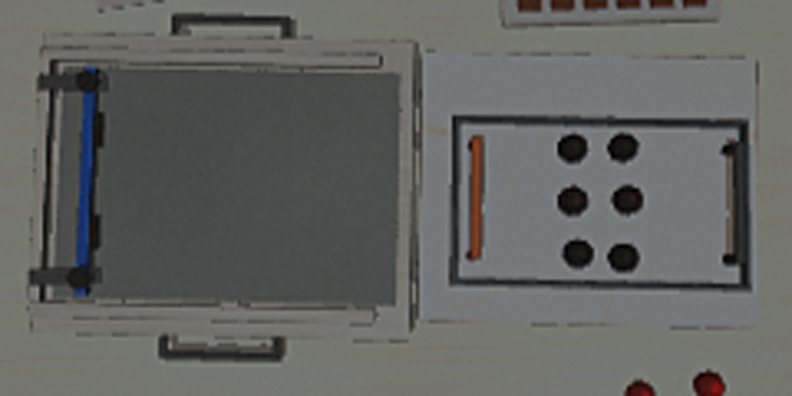

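The crop shows the copper handle from (476,138) to (476,258), with six dark bonbons well clear of it. The tray corners are at about (452,117), (748,122), (748,288) and (453,283), and the blue bar runs from (91,68) to (82,295). This is the right handle.

Run:
```python
from h import *
def c(u,v,z): return np.round(onz('top',(150+u/3.3,145+v/3.3),z),4)
P=dict(h1=(476,138,.076),h2=(476,258,.076),r1=(730,150,.076),r2=(729,259,.076),t1=(452,117,.044),t2=(748,122,.044),t3=(748,288,.044),t4=(453,283,.044),s1=(422,53,.03),s2=(758,62,.03),s3=(757,327,.03),s4=(418,318,.03),
p1=(418,42,.04),p2=(412,340,.04),g1=(50,64,.052),g1b=(380,60,.052),g2=(35,306,.052),g2b=(376,312,.052),b1=(97,68,.056),b2=(88,295,.056),m1=(47,64,.058),m2=(42,300,.058))
for k,v in P.items(): print(k,c(*v))
```

```text
h1 [ 0.5426 -0.0838  0.076 ]
h2 [ 0.4403 -0.0801  0.076 ]
r1 [ 0.5265 -0.2999  0.076 ]
r2 [ 0.4339 -0.2939  0.076 ]
t1 [ 0.5653 -0.0662  0.044 ]
t2 [ 0.5538 -0.3262  0.044 ]
t3 [ 0.4088 -0.3179  0.044 ]
t4 [ 0.4197 -0.0621  0.044 ]
s1 [ 0.6257 -0.0423  0.03  ]
s2 [ 0.6092 -0.3423  0.03  ]
s3 [ 0.3745 -0.3279  0.03  ]
s4 [ 0.3899 -0.0313  0.03  ]
p1 [ 0.634  -0.0386  0.04  ]
p2 [ 0.3713 -0.0251  0.04  ]
g1 [0.6211 0.2871 0.052 ]
g1b [ 0.6166 -0.004   0.052 ]
g2 [0.4093 0.3006 0.052 ]
g2b [0.3966 0.0057 0.052 ]
b1 [0.6156 0.2448 0.056 ]
b2 [0.4176 0.2538 0.056 ]
m1 [0.6201 0.2883 0.058 ]
m2 [0.4143 0.2931 0.058 ]
```

Emit:
servo_tool --pt "-0.25 -0.25 0 0 0 0 50" --pt "-0.5 -0.5 0 0 0 0 50" --pt "-0.75 -0.75 0 0 0 0 50" --pt "-0.99 -1 0 0 0 0 50" --pt "-0.99 -1 0 0 0 0 50"

```text
time: 1.22
tool_pos: [0.2095, 0.4078, 0.1933]
ee_rot: [-3.141, 0.003, 2.887]
wrist_force: [-0.5, 0.5, 0.2]
width: 0.0641
finger_force: 0.0
```

Emit:
servo_tool --pt "-0.25 -0.25 0 0 0 0 50" --pt "-0.5 -0.5 0 0 0 0 50" --pt "-0.75 -0.75 0 0 0 0 50" --pt "-0.99 -1 0 0 0 0 50" --pt "-0.99 -1 0 0 0 0 50"

```text
time: 1.63
tool_pos: [0.2808, 0.2868, 0.1933]
ee_rot: [-3.141, 0.003, 2.885]
wrist_force: [0.1, -0.1, -0.3]
width: 0.0503
finger_force: 0.0
```

Emit:
servo_tool --pt "-0.25 -0.25 0 0 0 0 50" --pt "-0.5 -0.5 0 0 0 0 50" --pt "-0.75 -0.75 0 0 0 0 50" --pt "-0.99 -1 0 0 0 0 50" --pt "-0.99 -1 0 0 0 0 50"

```text
time: 2.05
tool_pos: [0.352, 0.1653, 0.193]
ee_rot: [-3.14, 0.002, 2.884]
wrist_force: [-0.7, 0.8, -0.4]
width: 0.0501
finger_force: 0.0
```

Emit:
servo_tool --pt "-0.25 -0.25 0 0 0 0 50" --pt "-0.5 -0.5 0 0 0 0 50" --pt "-0.75 -0.75 0 0 0 0 50" --pt "-0.99 -1 0 0 0 0 50" --pt "-0.99 -1 0 0 0 0 50"

```text
time: 2.47
tool_pos: [0.4231, 0.0444, 0.1925]
ee_rot: [-3.14, 0.001, 2.886]
wrist_force: [-0.6, 0.1, -0.1]
width: 0.0501
finger_force: 0.0
```

Emit:
servo_tool --pt "-0.25 -0.25 0.1 0 0 -0.04 50" --pt "-0.5 -0.5 0.2 0 0 -0.08 50" --pt "-0.75 -0.75 0.3 0 0 -0.131 50" --pt "-1 -1 0.4 0 0 -0.131 50" --pt "-1 -1 0.4 0 0 -0.131 50" --pt "-1 -1 0.4 0 0 -0.131 50" --pt "-1 -1 0.4 0 0 -0.131 50"

```text
time: 3.05
tool_pos: [0.4931, -0.0725, 0.1528]
ee_rot: [3.14, -0.0, 3.098]
wrist_force: [-0.7, -0.3, 0.2]
width: 0.0499
finger_force: 0.0
```

Run:
```python
from h import *
im=save('side','s1')[:,:,::-1].copy()
im=cv2.resize(im[170:320,200:400],(800,600),interpolation=cv2.INTER_CUBIC)
c=np.array([.4915,-.0815,.076]);ax=np.array([.999,-.0436,0])*.048
for p in (c-ax,c,c+ax):
    q=(proj('side',p)-[200,170])*4;cv2.circle(im,tuple(int(v) for v in q),4,(0,255,0),1)
cv2.imwrite('pics/s1c.png',im)
```

```text
(no output)
```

View pics/s1c.png

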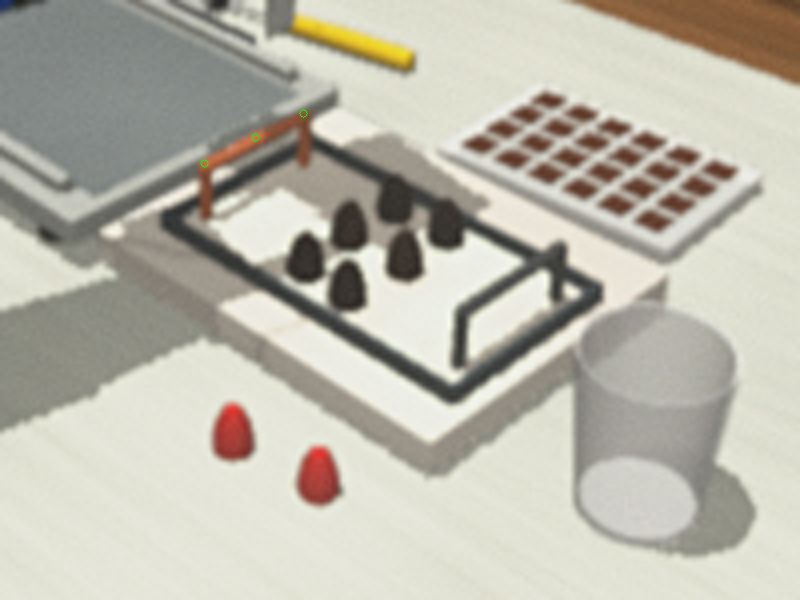

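The projected marks sit on the copper bar at (204,163), (255,138) and (304,113), so the estimate holds. Next I descend and grip.

Emit:
servo_tool --pt "0.01 -0.09 0 0 0 0 50" --pt "0.01 -0.09 0.2 0 0 0 50" --pt "0.01 -0.09 0.4 0 0 0 50" --pt "0.01 -0.09 0.6 0 0 0 50" --pt "0.01 -0.09 0.77 0 0 0 50" --pt "0.01 -0.09 0.77 0 0 0 50" --pt "0.01 -0.09 0.77 0 0 0 50"

```text
time: 3.68
tool_pos: [0.4909, -0.0825, 0.0759]
ee_rot: [3.141, -0.001, 3.099]
wrist_force: [0.1, 0.1, 0.1]
width: 0.0501
finger_force: 0.0
```

Emit:
servo_tool --pt "0 0 0 0 0 0 30" --pt "0 0 0 0 0 0 24" --pt "0 0 0 0 0 0 20" --pt "0 0 0 0 0 0 18" --pt "0 0 0 0 0 0 16" --pt "0 0 0 0 0 0 14"

```text
time: 4.18
tool_pos: [0.4918, -0.0832, 0.0762]
ee_rot: [-3.141, 0.001, 3.098]
wrist_force: [0.5, 0.2, -0.1]
width: 0.015
finger_force: 0.0
```

Emit:
servo_tool --pt "0 0 0 0 0 0 13" --pt "0 0 0 0 0 0 12" --pt "0 0 0 0 0 0 11" --pt "0 0 0 0 0 0 10" --pt "0 0 0 0 0 0 6" --pt "0 0 0 0 0 0 6" --pt "0 0 0 0 0 0 6" --pt "0 0 0 0 0 0 6"

```text
time: 4.85
tool_pos: [0.4916, -0.0831, 0.0759]
ee_rot: [3.142, 0.0, 3.098]
wrist_force: [-0.5, 0.0, 0.3]
width: 0.0062
finger_force: 0.0
```

Run:
```python
from h import *
im=save('side','s2')[:,:,::-1].copy()
a=cv2.resize(im[150:260,200:345],(790,600),interpolation=cv2.INTER_CUBIC)
cv2.imwrite('pics/s2c.png',a)
print(robot.get_obs()['width'])
```

```text
0.006058055987120549
```

View pics/s2c.png

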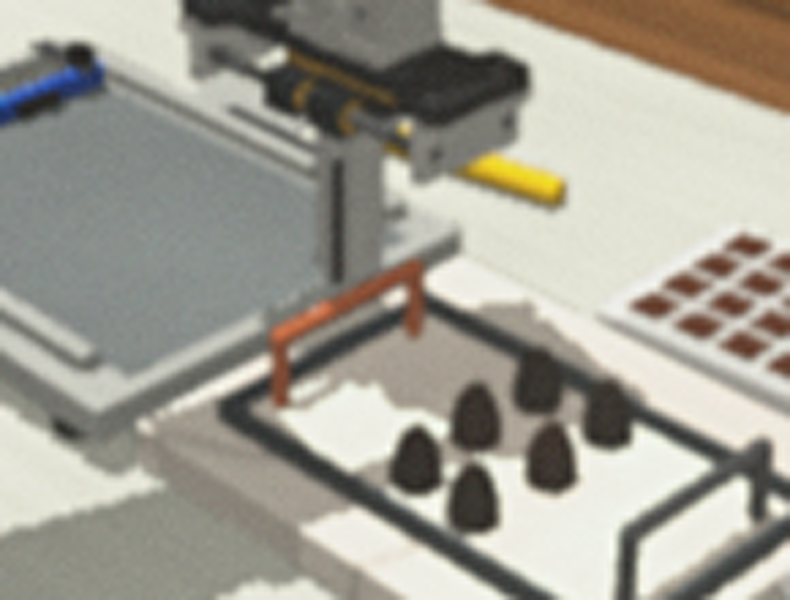

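Run:
```python
from h import *
im=cv2.imread('pics/s2.png');s=6
for n,p in dict(tip=(.4916,-.0831,.059),tcp=(.4916,-.0831,.076),up=(.4916,-.0831,.11),bar=(.4915,-.0815,.076)).items(): print(n,proj('side',p),(proj('side',p)-[200,150])*5.45)
a=cv2.resize(im[185:235,230:297],(790,590),interpolation=cv2.INTER_CUBIC)
cv2.imwrite('pics/s2d.png',a)
print((proj('side',(.4916,-.0831,.059))-[230,185])*11.79,(proj('side',(.4916,-.0831,.076))-[230,185])*11.79,robot.get_obs()['joint_positions'])
```

```text
tip [264.20637471 209.85665099] [349.92474218 326.2187479 ]
tcp [264.20838524 204.65352383] [349.93569958 297.86170487]
up [264.2124918  194.02602639] [349.9580803  239.94184385]
bar [263.76093454 204.46035419] [347.49709323 296.80893035]
[403.29315786 293.05991519] [403.31686203 231.71504596] [-2.81265650e-01  2.67771576e-02  1.66924783e+00  9.89802846e-05
  1.44555803e+00 -1.80808486e+00]
```

View pics/s2d.png

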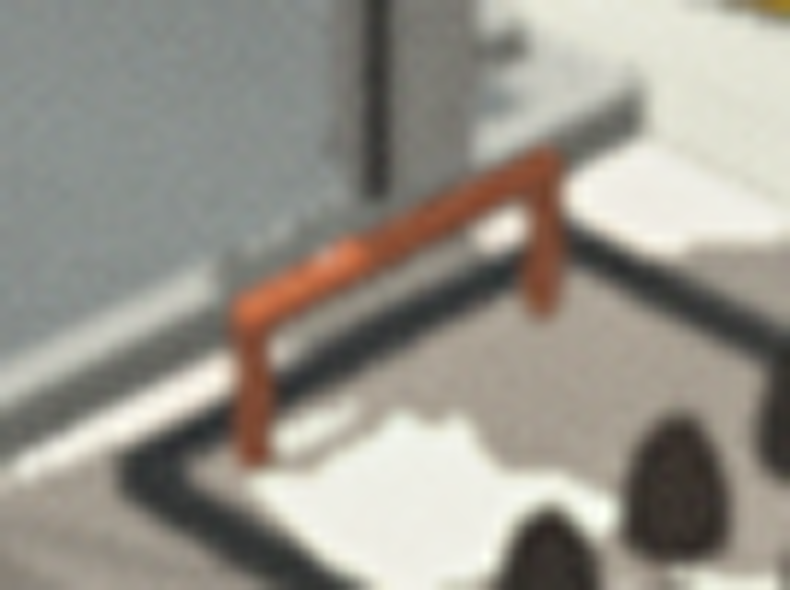

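Run:
```python
from h import *
f=lambda p:np.round((proj('side',p)-[230,185])*11.79)
for d in ((0,0,0),(0,0,.02),(0,.02,0),(0,.03,0)):
  o=np.array([.4916,-.0831,0])+d
  print(d,'gap tip',f(o+[-.008,0,.059]),'gap up',f(o+[-.008,0,.09]),'-y near',f(o+[-.008,-.0155,.059]),'+y near',f(o+[-.008,.0155,.059]),'-y far',f(o+[.008,-.0155,.059]))
im=save('top','t2')
a=cv2.resize(im[170:245,250:350,::-1],(800,600),interpolation=cv2.INTER_CUBIC)
cv2.imwrite('pics/t2c.png',a)
for z in (.059,.1):print((proj('top',(.4916,-.0831,z))-[250,170])*8)
print((proj('top',(.4915,-.0815,.076))-[250,170])*8)
```

```text
(0, 0, 0) gap tip [380. 306.] gap up [380. 194.] -y near [428. 331.] +y near [332. 282.] -y far [475. 304.]
(0, 0, 0.02) gap tip [380. 234.] gap up [380. 119.] -y near [429. 258.] +y near [332. 210.] -y far [475. 231.]
(0, 0.02, 0) gap tip [319. 275.] gap up [318. 163.] -y near [366. 299.] +y near [272. 252.] -y far [412. 273.]
(0, 0.03, 0) gap tip [289. 260.] gap up [287. 149.] -y near [336. 284.] +y near [242. 237.] -y far [382. 258.]
[353.00204623 282.01086255]
[363.32533424 274.23569871]
[352.6465913  279.26038373]
```

View pics/t2c.png

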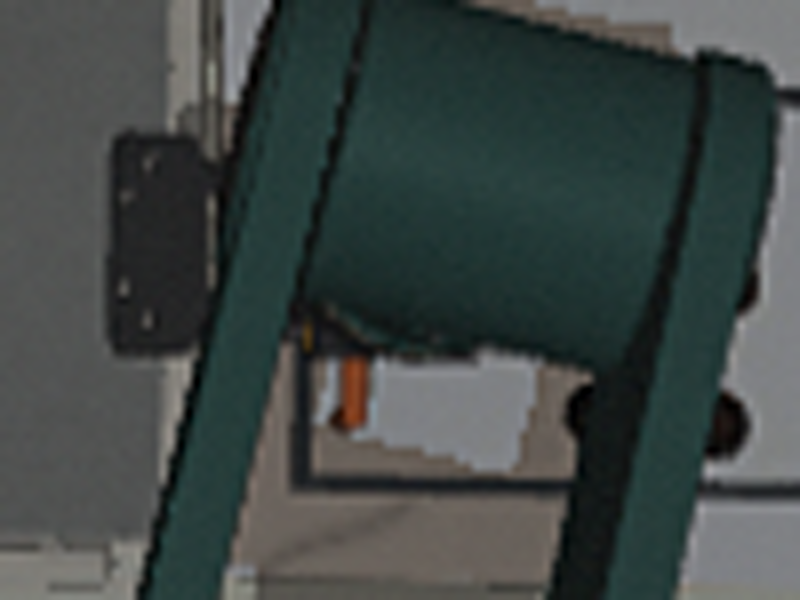

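Run:
```python
from h import *
for z in (.155,.18,.2):
  print(z,[np.round((proj('top',(x,.0055,z))-[250,170])*8).tolist() for x in (.454,.529)])
# finger opening test using the side cam pic s1 (TCP .4931,-.0725,.1528, open 50)
print(proj('side',(.4931,-.0725,.1358)), proj('side',(.4931,-.0475,.1358)), proj('side',(.4931,-.0975,.1358)))
im=cv2.imread('pics/s1.png');cv2.imwrite('pics/s1d.png',cv2.resize(im[140:215,210:310],(800,600),interpolation=cv2.INTER_CUBIC))
f=lambda p:np.round((proj('side',p)-[210,140])*8).tolist()
for y in(.025,-.025):print('inner tip',f((.4851,-.0725+y,.1358)))
```

```text
0.155 [[111.0, 385.0], [104.0, 156.0]]
0.18 [[111.0, 383.0], [105.0, 148.0]]
0.2 [[112.0, 380.0], [105.0, 141.0]]
[261.73665479 184.26715855] [255.11828056 181.27100359] [268.52785755 187.34155342]
inner tip [345.0, 338.0]
inner tip [452.0, 387.0]
```

View pics/s1d.png

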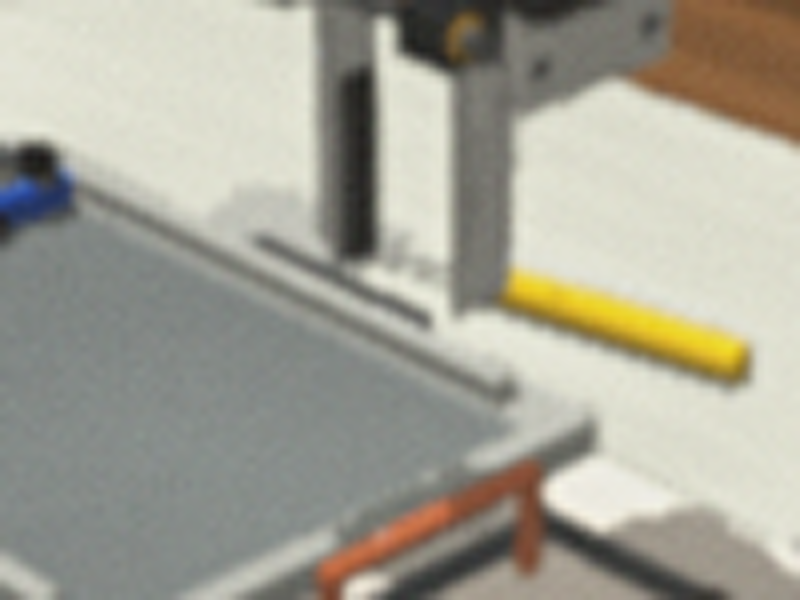

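The pictures show the open fingertips at (345,258) and (452,312) in the last crop, about 80 px higher than the reported pose predicts. The tips are really 25–30 mm higher than reported, just above the bar. Going 20 mm lower is safe under either reading.

Emit:
servo_tool --pt "0 0 0 0 0 0 50" --pt "0 0 0 0 0 0 50" --pt "0 0 0 0 0 0 50" --pt "0 0 0 0 0 0 50" --pt "0 0 0 0 0 0 50" --pt "0 0 0.05 0 0 0 50" --pt "0 0 0.1 0 0 0 50" --pt "0 0 0.15 0 0 0 50" --pt "0 0 0.2 0 0 0 50" --pt "0 0 0.2 0 0 0 50"

```text
time: 5.78
tool_pos: [0.4904, -0.0828, 0.0541]
ee_rot: [3.141, -0.003, 3.098]
wrist_force: [0.1, 0.0, 0.2]
width: 0.0502
finger_force: 0.0
```

Emit:
servo_tool --pt "0 0 0 0 0 0 30" --pt "0 0 0 0 0 0 24" --pt "0 0 0 0 0 0 20" --pt "0 0 0 0 0 0 18" --pt "0 0 0 0 0 0 16" --pt "0 0 0 0 0 0 14" --pt "0 0 0 0 0 0 12" --pt "0 0 0 0 0 0 11" --pt "0 0 0 0 0 0 10" --pt "0 0 0 0 0 0 10" --pt "0 0 0 0 0 0 8" --pt "0 0 0 0 0 0 8"

```text
time: 6.78
tool_pos: [0.4917, -0.0823, 0.056]
ee_rot: [3.14, 0.0, 3.098]
wrist_force: [0.5, 3.7, 0.5]
width: 0.0089
finger_force: 30.0
```

Gripped: 30 N at 9 mm. Now I raise the front end.

Emit:
servo_tool --pt "0 0 -0.01 0 0 0 8" --pt "0 0 -0.03 0 0 0 8" --pt "0 0 -0.05 0 0 0 8" --pt "0 0 -0.08 0 0 0 8" --pt "0 0 -0.11 0 0 0 8" --pt "0 0 -0.14 0 0 0 8" --pt "0 0 -0.16 0 0 0 8" --pt "0 0 -0.16 0 0 0 8" --pt "0 0 -0.16 0 0 0 8"

```text
time: 7.53
tool_pos: [0.4917, -0.0832, 0.072]
ee_rot: [-3.141, 0.0, 3.097]
wrist_force: [-0.2, -0.7, -4.4]
width: 0.0087
finger_force: 30.0
```

Run:
```python
from h import *
im=save('side','s3')[:,:,::-1].copy()
cv2.imwrite('pics/s3c.png',cv2.resize(im[170:270,215:350],(800,593),interpolation=cv2.INTER_CUBIC))
```

```text
(no output)
```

View pics/s3c.png

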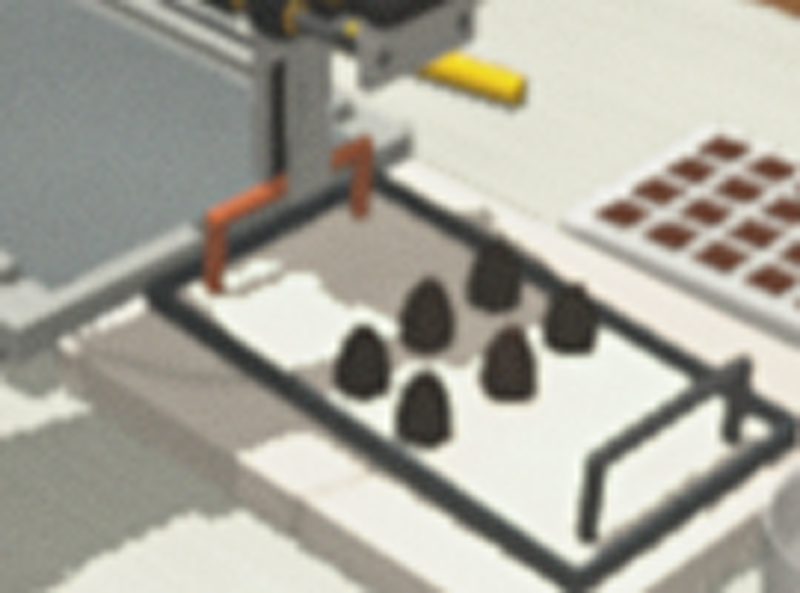

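The bar is between the fingers at about (290,180), the front is raised, the rear is on the slab, and all six bonbons are standing. Now I draw it on.

Emit:
servo_tool --pt "0 0.02 0 0 0 0 8" --pt "0 0.06 0 0 0 0.002 8" --pt "-0.01 0.12 0 0 0 0.004 8" --pt "-0.01 0.19 0 0 0 0.006 8" --pt "-0.01 0.27 0 0 0 0.006 8" --pt "-0.01 0.36 0 0 0 0.006 8" --pt "-0.02 0.45 0 0 0 0.006 8" --pt "-0.02 0.54 0 0 0 0.006 8" --pt "-0.02 0.62 -0.01 0 0 0.006 8" --pt "-0.03 0.67 -0.01 0 0 0.006 8" --pt "-0.03 0.7 -0.01 0 0 0.006 8" --pt "-0.03 0.7 -0.01 0 0 0.006 8"

```text
time: 8.58
tool_pos: [0.4978, -0.012, 0.073]
ee_rot: [3.14, 0.0, 3.089]
wrist_force: [-0.2, 1.7, -5.0]
width: 0.0091
finger_force: 30.0
```

Emit:
servo_tool --pt "0 0.02 0 0 0 0 8" --pt "0 0.06 0 0 0 0 8" --pt "-0.01 0.12 -0.01 0 0 0 8" --pt "-0.01 0.19 -0.01 0 0 0 8" --pt "-0.01 0.27 -0.01 0 0 0 8" --pt "-0.01 0.36 -0.02 0 0 0 8" --pt "-0.02 0.45 -0.02 0 0 0 8" --pt "-0.02 0.54 -0.02 0 0 0 8" --pt "-0.02 0.62 -0.02 0 0 0 8" --pt "-0.02 0.67 -0.02 0 0 0 8" --pt "-0.02 0.7 -0.02 0 0 0 8" --pt "-0.02 0.7 -0.02 0 0 0 8"

```text
time: 9.58
tool_pos: [0.5034, 0.0578, 0.0749]
ee_rot: [3.14, -0.0, 3.089]
wrist_force: [0.5, 1.2, -4.4]
width: 0.0093
finger_force: 30.0
```

Emit:
servo_tool --pt "0 0.02 0 0 0 0 8" --pt "0 0.06 0 0 0 0 8" --pt "0 0.11 0 0 0 0 8" --pt "0 0.17 0 0 0 0 8" --pt "0 0.23 0 0 0 0 8" --pt "0 0.27 0 0 0 0 8" --pt "0 0.3 0 0 0 0 8" --pt "0 0.3 0 0 0 0 8"

```text
time: 10.25
tool_pos: [0.5052, 0.0875, 0.0752]
ee_rot: [3.141, 0.001, 3.089]
wrist_force: [0.5, -0.4, -2.4]
width: 0.0093
finger_force: 30.0
```

Emit:
servo_tool --pt "0 0.03 0 0 0 0 8" --pt "0 0.07 0 0 0 0 8" --pt "0 0.12 0 0 0 0 8" --pt "0 0.17 0 0 0 0 8" --pt "0 0.2 0 0 0 0 8" --pt "0 0.2 0 0 0 0 8" --pt "0 0.2 0.02 0 0 0 8" --pt "0 0.2 0.04 0 0 0 8" --pt "0 0.2 0.05 0 0 0 8" --pt "0 0.2 0.05 0 0 0 8"

```text
time: 11.08
tool_pos: [0.5064, 0.1074, 0.0701]
ee_rot: [3.14, 0.001, 3.088]
wrist_force: [0.2, 2.6, 0.5]
width: 0.009
finger_force: 30.0
```

Emit:
servo_tool --pt "0 0 0.01 0 0 0 8" --pt "0 0 0.02 0 0 0 8" --pt "0 0 0.02 0 0 0 8" --pt "0 0 0.02 0 0 0 8"

```text
time: 11.42
tool_pos: [0.5063, 0.1066, 0.0681]
ee_rot: [3.141, 0.001, 3.088]
wrist_force: [0.2, 3.3, -0.6]
width: 0.0086
finger_force: 30.0
```

Emit:
servo_tool --pt "0 0 0.01 0 0 0 8" --pt "0 0 0.01 0 0 0 8" --pt "0 0 0.01 0 0 0 8"

```text
time: 11.67
tool_pos: [0.5064, 0.1066, 0.0674]
ee_rot: [3.141, 0.001, 3.088]
wrist_force: [1.8, 4.1, 3.1]
width: 0.0092
finger_force: 30.0
```

Emit:
servo_tool --pt "0 0 0.01 0 0 0 8" --pt "0 0 0.01 0 0 0 8" --pt "0 0 0.01 0 0 0 8"

```text
time: 11.92
tool_pos: [0.5064, 0.1066, 0.0673]
ee_rot: [3.141, 0.001, 3.088]
wrist_force: [-2.3, 4.6, 7.5]
width: 0.0086
finger_force: 30.0
```

Run:
```python
from h import *
im=save('side','s4')[:,:,::-1].copy()
cv2.imwrite('pics/s4c.png',cv2.resize(im[150:260,180:330],(800,587),interpolation=cv2.INTER_CUBIC))
for i in range(3): print(robot.get_obs()['wrist_force'])
```

```text
[-1.26093746  3.9458786   7.14638109]
[-1.26093746  3.9458786   7.14638109]
[-1.26093746  3.9458786   7.14638109]
```

View pics/s4c.png

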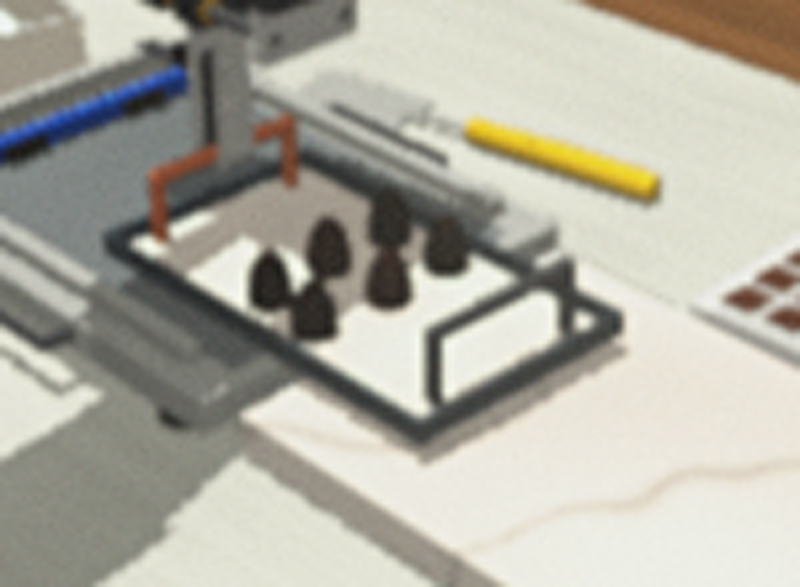

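Flat on the plate, all six upright, rear overhanging the slab. I ease off the down-force and slide on.

Emit:
servo_tool --pt "0 0.02 -0.015 0 0 0 8" --pt "0 0.06 -0.015 0 0 0 8" --pt "-0.01 0.12 -0.015 0 0 0 8" --pt "-0.01 0.19 -0.015 0 0 0 8" --pt "-0.01 0.27 -0.015 0 0 0 8" --pt "-0.01 0.36 -0.015 0 0 0 8" --pt "-0.02 0.45 -0.015 0 0 0 8" --pt "-0.02 0.54 -0.015 0 0 0 8" --pt "-0.02 0.62 -0.015 0 0 0 8" --pt "-0.02 0.67 -0.015 0 0 0 8" --pt "-0.02 0.7 -0.015 0 0 0 8" --pt "-0.02 0.7 -0.015 0 0 0 8"

```text
time: 12.97
tool_pos: [0.5121, 0.175, 0.0674]
ee_rot: [-3.139, 0.0, 3.088]
wrist_force: [0.4, -4.1, 3.6]
width: 0.0087
finger_force: 30.0
```

Emit:
servo_tool --pt "0 0.02 0 0 0 0 8" --pt "0 0.05 0 0 0 0 8" --pt "0 0.09 0 0 0 0 8" --pt "0 0.13 0 0 0 0 8" --pt "0 0.17 0 0 0 0 8" --pt "0 0.21 0 0 0 0 8" --pt "0 0.25 0 0 0 0 8"

```text
time: 13.55
tool_pos: [0.5132, 0.1994, 0.0673]
ee_rot: [-3.138, -0.0, 3.087]
wrist_force: [-0.3, -5.2, 3.8]
width: 0.0085
finger_force: 30.0
```

Emit:
servo_tool --pt "0 0.03 0 0 0 0 8" --pt "0 0.06 0 0 0 0 8" --pt "0 0.09 0 0 0 0 8" --pt "0 0.12 0 0 0 0 8"

```text
time: 13.88
tool_pos: [0.5139, 0.2114, 0.0674]
ee_rot: [-3.138, -0.0, 3.087]
wrist_force: [-1.5, -5.4, 4.1]
width: 0.0089
finger_force: 30.0
```

Emit:
servo_tool --pt "0 0.01 -0.006 0 0 0 8" --pt "0 0.02 -0.006 0 0 0 8" --pt "0 0.03 -0.006 0 0 0 8" --pt "0 0.04 -0.006 0 0 0 8" --pt "0 0.05 -0.006 0 0 0 8" --pt "0 0.06 -0.006 0 0 0 8"

```text
time: 14.38
tool_pos: [0.5137, 0.2193, 0.0674]
ee_rot: [3.142, -0.001, 3.088]
wrist_force: [-0.6, -2.3, -0.9]
width: 0.009
finger_force: 30.0
```

Emit:
servo_tool --pt "0 0.01 0 0 0 0 8" --pt "0 0.02 0 0 0 0 8" --pt "0 0.03 0 0 0 0 8" --pt "0 0.04 0 0 0 0 8"

```text
time: 14.72
tool_pos: [0.5139, 0.2235, 0.0674]
ee_rot: [3.141, -0.001, 3.088]
wrist_force: [-0.6, -1.5, -3.3]
width: 0.009
finger_force: 30.0
```

Emit:
servo_tool --pt "0 0.005 0.003 0 0 0 8" --pt "0 0.01 0.003 0 0 0 8" --pt "0 0.015 0.003 0 0 0 8" --pt "0 0.02 0.003 0 0 0 8"

```text
time: 15.05
tool_pos: [0.5143, 0.2253, 0.0674]
ee_rot: [3.141, -0.0, 3.088]
wrist_force: [0.8, -1.2, -2.7]
width: 0.0088
finger_force: 30.0
```

Emit:
servo_tool --pt "0 0.005 0 0 0 0 8" --pt "0 0.01 0 0 0 0 8" --pt "0 0.015 0 0 0 0 8" --pt "0 0.02 0 0 0 0 8"

```text
time: 15.38
tool_pos: [0.5144, 0.2272, 0.0675]
ee_rot: [3.141, -0.0, 3.088]
wrist_force: [-0.1, -1.0, -3.3]
width: 0.0088
finger_force: 30.0
```

Emit:
servo_tool --pt "0 0.005 0 0 0 0 8" --pt "0 0.01 0 0 0 0 8" --pt "0 0.015 0 0 0 0 8"

```text
time: 15.63
tool_pos: [0.5145, 0.2287, 0.0676]
ee_rot: [-3.142, -0.0, 3.088]
wrist_force: [-0.7, -2.5, -4.0]
width: 0.009
finger_force: 30.0
```

Emit:
servo_tool --pt "0 0 0.005 0 0 0 8" --pt "0 0 0.01 0 0 0 8" --pt "0 0 0.01 0 0 0 8"

```text
time: 15.88
tool_pos: [0.5146, 0.2288, 0.0674]
ee_rot: [3.141, 0.0, 3.088]
wrist_force: [-1.6, -2.2, -0.9]
width: 0.0089
finger_force: 30.0
```

Emit:
servo_tool --pt "0 0.005 0 0 0 0 8" --pt "0 0.01 0 0 0 0 8" --pt "0 0.015 0 0 0 0 8"

```text
time: 16.13
tool_pos: [0.5151, 0.2295, 0.0674]
ee_rot: [-3.14, 0.001, 3.088]
wrist_force: [-1.6, -5.4, 1.9]
width: 0.009
finger_force: 30.0
```

Emit:
servo_tool --pt "0 0.005 0 0 0 0 8" --pt "0 0.01 0 0 0 0 8"

```text
time: 16.3
tool_pos: [0.5154, 0.2304, 0.0674]
ee_rot: [-3.14, 0.002, 3.088]
wrist_force: [-1.1, -4.5, 1.9]
width: 0.0089
finger_force: 30.0
```

Emit:
servo_tool --pt "0 0.005 0 0 0 0 8" --pt "0 0.01 0 0 0 0 8"

```text
time: 16.47
tool_pos: [0.5156, 0.2313, 0.0674]
ee_rot: [-3.14, 0.002, 3.088]
wrist_force: [-0.9, -5.7, 2.4]
width: 0.0091
finger_force: 30.0
```

Emit:
servo_tool --pt "0 0.005 0 0 0 0 8" --pt "0 0.01 0 0 0 0 8"

```text
time: 16.63
tool_pos: [0.5156, 0.2317, 0.0674]
ee_rot: [-3.139, 0.002, 3.088]
wrist_force: [-2.2, -7.0, 3.1]
width: 0.009
finger_force: 30.0
```

Emit:
servo_tool --pt "0 0.005 0 0 0 0 8" --pt "0 0.005 0 0 0 0 8"

```text
time: 16.8
tool_pos: [0.5156, 0.2318, 0.0674]
ee_rot: [-3.138, 0.002, 3.087]
wrist_force: [-2.2, -8.2, 3.2]
width: 0.0091
finger_force: 30.0
```

Emit:
servo_tool --pt "0 0.003 0 0 0 0 8" --pt "0 0.005 0 0 0 0 8"

```text
time: 16.97
tool_pos: [0.5157, 0.2319, 0.0674]
ee_rot: [-3.138, 0.002, 3.087]
wrist_force: [-1.8, -8.5, 2.0]
width: 0.0088
finger_force: 30.0
```

```bash
python3 -c "
from h import *
o=robot.get_obs();print(o['wrist_force'],o['wrist_torque'])
save('top','t5');print(robot.find_in('tray','top'),robot.find_in('front_handle','top'))"
```

```text
[-1.83801676 -8.45251076  2.0176166 ] [-1.64494574  0.25770922  0.01824584]
[{'extent': [223.2, 202.2, 90.5, 54.5], 'conf': 0.69}, {'extent': [219.2, 202.1, 113.5, 108.1], 'conf': 0.42}] [{'extent': [223.2, 203.0, 85.3, 51.0], 'conf': 0.7}]
```

Emit:
servo_tool --pt "0 0.005 0 0 0 0 8" --pt "0 0.01 0 0 0 0 8" --pt "0 0.01 0 0 0 0 8"

```text
time: 17.37
tool_pos: [0.5157, 0.232, 0.0674]
ee_rot: [-3.136, 0.002, 3.087]
wrist_force: [-1.1, -10.0, 3.1]
width: 0.0086
finger_force: 30.0
```

Emit:
servo_tool --pt "0 0.003 0 0 0 0 8" --pt "0 0.005 0 0 0 0 8" --pt "0 0.005 0 0 0 0 8"

```text
time: 17.62
tool_pos: [0.5157, 0.232, 0.0674]
ee_rot: [-3.135, 0.002, 3.087]
wrist_force: [-2.2, -12.0, 3.3]
width: 0.0095
finger_force: 30.0
```

```bash
python3 -c "
from h import *
o=robot.get_obs();print(o['wrist_force'],o['wrist_torque'],o['tool_pos'])"
```

```text
[ -2.17680435 -12.03066937   3.32447086] [-2.19294262  0.3238584   0.04719871] [0.51574424 0.23200365 0.06738237]
```

Emit:
servo_tool --pt "0 0 0 0 0 0 8" --pt "0 0 0 0 0 0 8" --pt "0 -0.005 0 0 0 0 8" --pt "0 -0.01 0 0 0 0 8" --pt "0 -0.015 0 0 0 0 8" --pt "0 -0.02 0 0 0 0 8" --pt "0 -0.02 0 0 0 0 8"

```text
time: 18.2
tool_pos: [0.5157, 0.2321, 0.0674]
ee_rot: [-3.139, 0.002, 3.087]
wrist_force: [-1.2, -7.1, 2.6]
width: 0.0092
finger_force: 30.0
```

Emit:
servo_tool --pt "0 -0.005 -0.002 0 0 0 8" --pt "0 -0.01 -0.004 0 0 0 8" --pt "0 -0.015 -0.005 0 0 0 8" --pt "0 -0.02 -0.005 0 0 0 8" --pt "0 -0.02 -0.005 0 0 0 8"

```text
time: 18.62
tool_pos: [0.5157, 0.2321, 0.0674]
ee_rot: [3.14, 0.002, 3.088]
wrist_force: [2.5, -1.5, -1.1]
width: 0.009
finger_force: 30.0
```

Emit:
servo_tool --pt "0 0 0 0 0 0 10" --pt "0 0 0 0 0 0 12" --pt "0 0 0 0 0 0 15" --pt "0 0 0 0 0 0 20" --pt "0 0 0 0 0 0 30" --pt "0 0 0 0 0 0 40" --pt "0 0 0 0 0 0 40"

```text
time: 19.2
tool_pos: [0.5146, 0.2319, 0.0672]
ee_rot: [3.141, -0.0, 3.088]
wrist_force: [0.4, -0.1, -0.6]
width: 0.0362
finger_force: 0.0
```

Emit:
servo_tool --pt "0 0 -0.1 0 0 0 40" --pt "0 0 -0.3 0 0 0 40" --pt "0 0 -0.6 0 0 0 40" --pt "0 0 -1 0 0 0 40" --pt "0 0 -1 0 0 0 40"

```text
time: 19.62
tool_pos: [0.5188, 0.2331, 0.1774]
ee_rot: [3.135, 0.015, 3.088]
wrist_force: [1.0, 0.7, 1.8]
width: 0.0401
finger_force: 0.0
```

Emit:
servo_tool --pt "0.2 -0.2 -0.1 0 0 0 40" --pt "0.5 -0.5 -0.1 0 0 0 40" --pt "1 -1 -0.1 0 0 0 40" --pt "1 -1 -0.1 0 0 0 40"

```text
time: 19.95
tool_pos: [0.4078, 0.1359, 0.1781]
ee_rot: [-3.141, 0.001, 3.088]
wrist_force: [0.7, -0.4, 0.8]
width: 0.0397
finger_force: 0.0
```

Emit:
servo_tool --pt "0.2 -0.3 0 0 0 0 40" --pt "0.4 -0.6 0 0 0 0 40" --pt "0.6 -1 0 0 0 0 40" --pt "0.6 -1 0 0 0 0 40"

```text
time: 20.28
tool_pos: [0.3422, 0.0365, 0.1783]
ee_rot: [-3.139, 0.002, 3.082]
wrist_force: [-0.1, 0.5, -0.8]
width: 0.0402
finger_force: 0.0
```

Emit:
servo_tool --pt "0 -0.3 0 0 0 0 40" --pt "0 -0.6 0 0 0 0 40" --pt "0 -1 0 0 0 0 40" --pt "0 -1 0 0 0 0 40" --pt "0 -1 0 0 0 0 40"

```text
time: 20.7
tool_pos: [0.3392, -0.061, 0.1778]
ee_rot: [3.141, 0.001, 3.082]
wrist_force: [-0.2, 0.7, -0.0]
width: 0.0401
finger_force: 0.0
```

The picture budget is used up, so I check the seating from pixel values instead.

Run:
```python
from h import *
im=save('top','t6').astype(int)
b=(im[...,2]>im[...,0]+40)
for r in (180,190,200,210,220):
    cs=np.where(b[r,150:200])[0]+150
    print(r,'blue',cs.min() if len(cs) else None,cs.max() if len(cs) else None,[tuple(im[r,c]) for c in range(172,190)])
for n in('tray','bonbon0'):print(n,[(np.round(d['extent'],0).tolist(),round(d['conf'],2)) for d in robot.find_in(n,'top')])
# predicted bar near face (plane, tray front at contact) columns
o=np.array([.5156,.232,0])+.018*np.array([.054,.9985,0])
for s in(-.07,0,.07):
    p=o+s*np.array([.9985,-.054,0]);print(proj('top',p+[0,0,.055]))
```

```text
180 blue 175 177 [(np.int64(75), np.int64(75), np.int64(74)), (np.int64(76), np.int64(76), np.int64(74)), (np.int64(79), np.int64(77), np.int64(76)), (np.int64(24), np.int64(65), np.int64(117)), (np.int64(25), np.int64(49), np.int64(109)), (np.int64(24), np.int64(54), np.int64(112)), (np.int64(27), np.int64(34), np.int64(52)), (np.int64(55), np.int64(59), np.int64(57)), (np.int64(17), np.int64(18), np.int64(18)), (np.int64(69), np.int64(46), np.int64(43)), (np.int64(103), np.int64(80), np.int64(70)), (np.int64(95), np.int64(89), np.int64(90)), (np.int64(114), np.int64(119), np.int64(123)), (np.int64(120), np.int64(121), np.int64(124)), (np.int64(95), np.int64(86), np.int64(76)), (np.int64(95), np.int64(86), np.int64(78)), (np.int64(95), np.int64(86), np.int64(78)), (np.int64(124), np.int64(128), np.int64(133))]
190 blue 175 177 [(np.int64(79), np.int64(79), np.int64(77)), (np.int64(79), np.int64(80), np.int64(77)), (np.int64(59), np.int64(64), np.int64(71)), (np.int64(23), np.int64(50), np.int64(112)), (np.int64(27), np.int64(52), np.int64(111)), (np.int64(25), np.int64(57), np.int64
[... 2608 characters left out ...]
, (np.int64(124), np.int64(126), np.int64(128)), (np.int64(123), np.int64(125), np.int64(129)), (np.int64(123), np.int64(125), np.int64(128)), (np.int64(121), np.int64(123), np.int64(128)), (np.int64(122), np.int64(125), np.int64(128)), (np.int64(120), np.int64(121), np.int64(126)), (np.int64(120), np.int64(122), np.int64(125)), (np.int64(122), np.int64(123), np.int64(128)), (np.int64(124), np.int64(125), np.int64(129))]
tray [([223.0, 202.0, 91.0, 54.0], 0.75)]
bonbon0 [([230.0, 185.0, 10.0, 10.0], 0.63), ([363.0, 264.0, 10.0, 11.0], 0.59), ([231.0, 203.0, 11.0, 9.0], 0.54), ([214.0, 215.0, 8.0, 4.0], 0.45)]
[176.68975349 224.14657193]
[177.869897   199.73917841]
[179.03532501 175.63612663]
```

The tray rim meets the blue bar with no gap at every row checked, and the force reading confirmed it was bearing on the bar.

```bash
python3 -c "
from bench import robot
print(robot.close_job())"
```

```text
the job is handed in; nothing more can be done
None
```

The tray is on the cold plate, seated squarely against the blue bar (peak push about 12 N total) and released. All six bonbons stood at the last picture I viewed, before the final slide, and the job was handed in at about 21 s.

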